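# Sort the mixed rolls into the bread baskets

### The job

Five rolls lie mixed up on the boards of the bread counter. Put each one into the wicker basket that already holds its own kind (golden with golden, dark rye with rye, the pale long one with its like), so that every roll lies flat, right side up, on the basket's floor in front of the bread that is there. Do not disturb the butter pot or the jam jar standing among them.

Things in the scene. Friction and masses are not known exactly. Their poses are not given: they have to be found in the camera images.
- basket_golden: Brown wicker basket, fixed, open, with two golden round rolls fixed inside along its back (+x) wall. 189 (x) by 179 (y) mm outside, 60 high, walls 8, inner floor 10 above the counter. Origin: underside centre; z up; yaw within 0.2 rad. Free floor: x -86 to +28, y -81 to +81 mm, in front of that bread; two rolls fit side by side along y, 80 mm apart.
- basket_rye: Brown wicker basket, fixed, open, with two dark brown rye rolls with a white cross on top fixed inside along its back (+x) wall. 189 (x) by 179 (y) mm outside, 60 high, walls 8, inner floor 10 above the counter. Origin: underside centre; z up; yaw within 0.2 rad. Free floor: x -86 to +28, y -81 to +81 mm, in front of that bread; two rolls fit side by side along y, 80 mm apart.
- basket_long: Brown wicker basket, fixed, open, with one pale long roll fixed inside along its back (+x) wall. 189 (x) by 179 (y) mm outside, 60 high, walls 8, inner floor 10 above the counter. Origin: underside centre; z up; yaw within 0.2 rad. Free floor: x -86 to +28, y -81 to +81 mm, in front of that bread; one long roll fits with its length along y.
- golden_a: Golden-orange round roll, rigid, 58 mm across and 41 mm high with a domed top, sides upright from 6 to 28 mm above its underside, about 0.05 kg. Origin: centre of its flat underside, z up. It starts on a wooden board whose top is 12 mm above the counter.
- golden_b: The other golden-orange round roll, rigid, 58 mm across and 41 mm high with a domed top, sides upright from 6 to 28 mm above its underside, about 0.05 kg. Origin: centre of its flat underside, z up. It starts on a wooden board whose top is 12 mm above the counter.
- rye_a: Dark brown round rye roll with a white floury cross on top, rigid, 58 mm across and 41 mm high with a domed top, sides upright from 6 to 28 mm above its underside, about 0.05 kg. Origin: centre of its flat underside, z up. It starts on a wooden board whose top is 12 mm above the counter.
- rye_b: The other dark brown round rye roll with a white floury cross on top, rigid, 58 mm across and 41 mm high with a domed top, sides upright from 6 to 28 mm above its underside, about 0.05 kg. Origin: centre of its flat underside, z up. It starts on a wooden board whose top is 12 mm above the counter.
- long_roll: Pale cream long roll with three slanting brown cuts, 84 mm long (its x), 50 mm wide (its y), 38 mm high, with rounded ends, sides upright from 6 to 27 mm, about 0.06 kg. Origin: centre of its flat underside, z up. Starts on a wooden board, top 12 mm above the counter, its length within 0.5 rad of world x.
- butter_pot: Small round blue ceramic butter pot, full of yellow butter, 58 mm across, 34 mm high, loose, standing on a board among the rolls. Origin: centre of its underside. Not to be moved.
- jam_jar: Amber jam jar with red lid, 48 mm across, 65 mm high, loose, standing on the counter. A fixed white salt shaker, 36 mm across and 57 mm high, stands at world x 0.555, y -0.172 m. Origin: centre of its underside. Not to be moved.

How it is judged:
By the outcome, as a careful person would: the job done as asked, in the order asked, and still so for the second after the job is handed in, with the robot touching nothing.
It also fails if it takes over 117 s, if anything falls off the work surface, if the arm or the gripper's body presses on something with over 40 N, if the wrist force passes 120 N, or if a joint passes its speed limit or range.

### The arm

A 6-joint arm with a two-finger parallel gripper is mounted at the origin on the work surface. World frame = base frame: x ahead of the robot, y to its left, z up, the work surface at z = 0. Lengths are in m, angles in degrees, forces in N, time in s.
With the tool pointing down it reaches from about 0.35 to 0.875 m from the base axis. Payload 4.2 kg.
Tool frame: the origin (TCP) lies between the finger pads; the fingertips stand 14 mm ahead of it and the grasp point (between the pads) lies 5 mm behind it; z points along the fingers, y is the line along which they close (so a half turn about z gives the same grasp; the last joint's range is limited). The gripper opens to 87 mm and grips with 3 to 60 N. Pads are 19 mm wide; open, the fingers measure 117 mm over their backs; the gripper's body (75 mm by 190 mm) begins 51 mm behind the grasp point.
Start: joints at [86.952, 22.042, 0.453, 0, -68.411, -14.817], TCP at [0.192, 0.595, 0.205] pointing down, gripper open.
Joint ranges: [-179.83, 179.83], [-69.29, 118.12], [-61.27, 80.66], [-181.25, 117.63], [-171.15, -9.14], [-177.46, 177.46]. Speed limits (degrees/s): [159.86, 159.86, 180, 180, 180, 180].

### API

Orientations are given as a 3x3 rotation matrix whose columns are the frame's x, y, z axes.
In Python, from station import * gives the robot as it stands. The module is installed in compiled form; this text tells all that it offers.
- The arm moves only by the tool play_rows, never from a script. Its argument "steps" is a list of rows, each an object of numbers: "ax", "ay", "az": the turn, a rotation vector about the tool's x, y, z in degrees; "dx", "dy", "dz": the shift along the tool's x, y, z in mm; "claw": the finger opening in mm, from 0 to 87. A call has 1 to 20 rows; each row shifts and turns the commanded pose from where the row before left it, along the tool's axes as they then stand; what a row does not reach is not made up. A row lasts 1/10 s, in which the tool goes at most 50 mm and 8.59 degrees, less where a joint would pass 70% of its speed; a pose out of reach is approached as far as the arm can. A call with a gripper value outside its range is refused whole. The fingers move at their own pace and stop on an object; the grip force is fixed at half the most. Time passes only in rows, so rows that do not move let the fingers close. It gives the time, the measured TCP pose, the force, the opening and the grip force at its end, in the units of the state.
- sense(): the state, without advancing time (a new reading comes with each control period).
- capture(name): name is "scene" or "top" or "wrist"; returns a dict with "frame" (400x640x3 uint8, blue, green, red), "range_z" (400x640 float32, m along the optical axis (not along the pixel's ray), 0 where there is no reading), "fx", "fy", "cx", "cy" (pixels), "xyz" and "rotation" of the camera in the world. Camera axes: x right, y down, z forward; pixel columns grow to the right and rows downward; lengths in m; the calibration is good to about 2 mm. A picture is of the moment at which its call begins.
- finish_job(): hands the job in; it is judged then, once.
The state is a dict: "time_s": time; "joints": joint angles; "joint_velocities": joint speeds; "effort": joint torques, N m; "tcp_pos": TCP position; "ee_rot": TCP orientation; "wrist_force": force on the tool from outside, world axes, zero at the start; "moment": the same for the moment, N m; "gripper_width": opening from 0.0 (shut) to 1.0 (fully open); "gripper_force": force on a finger pad.
Only numpy, scipy, OpenCV 4.12 (cv2) and the standard library are available. Lean on these libraries where they do the work, as an engineer would, in place of code of your own. Each camera call takes 0.05 s, during which the arm holds its last target. There are 200 camera calls.

## Working session

There is one attempt and no reset: what is moved stays moved. The work goes in short steps, Python scripts to look and compute and a tool call to move; the robot and the scene stay as the last step left them, time stands still between calls to the robot, and variables do not carry over. Pictures are saved under pics/ and viewed, at most 14 in all, crops included, and the job is handed in when it is done.

Besides the shell and the picture viewer there is one more tool, called as name(argument=value, ...), one argument or row to a line, values as JSON. play_rows: Moves the arm, as the interface text tells. Its arguments: {"type":"object","properties":{"steps":{"type":"array"}},"required":["steps"]}

```bash
mkdir -p pics
cat > h.py <<'E'
from station import *
import numpy as np, cv2
def cloud(c):
    z=c["range_z"]; v,u=np.indices(z.shape)
    p=np.stack([(u-c["cx"])/c["fx"]*z,(v-c["cy"])/c["fy"]*z,z],-1)
    w=p@np.array(c["rotation"]).T+np.array(c["xyz"]); w[z==0]=np.nan
    return w
E
python3 - <<'E'
from h import *
for n in("top","scene"):
    c=capture(n); cv2.imwrite(f"pics/{n}0.png",c["frame"]); np.savez(f"{n}0.npz",**c)
    print(n,c["xyz"],np.round(c["rotation"],3).tolist(),c["fx"])
s=sense();print(s["time_s"],s["tcp_pos"],np.round(s["ee_rot"],3).tolist())
E
```

```text
top [0.4038279  0.00586252 1.04129975] [[0.006, -0.99, 0.142], [-1.0, -0.008, -0.014], [0.015, -0.142, -0.99]] 461.8755311437375
scene [ 1.26730343 -0.31268714  0.54822659] [[0.41, 0.469, -0.782], [0.912, -0.221, 0.346], [-0.011, -0.855, -0.518]] 409.0827140763948
0.1 [0.19155369 0.59433225 0.20447689] [[0.952, -0.307, -0.001], [-0.307, -0.952, -0.002], [0.0, 0.002, -1.0]]
```

View pics/top0.png

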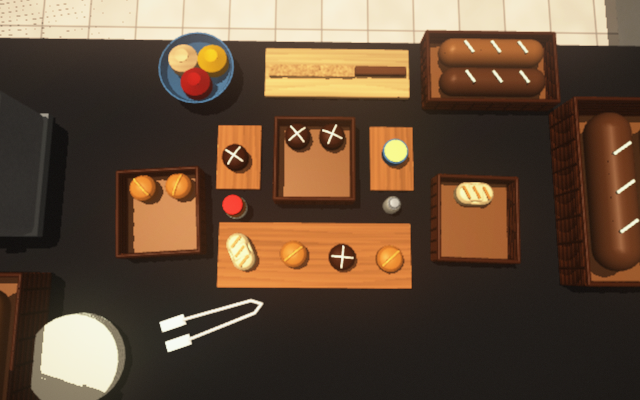

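The top view shows +x up and +y left. The golden basket is at about (158,212), the rye basket (315,160) and the long basket (475,220). Rolls: rye at (235,157) and (342,257), long at (240,252), golden at (294,255) and (389,260). The jam jar is at (233,206), butter pot (395,152) and salt shaker (391,204).

Run:
```python
from h import *
c=dict(np.load("top0.npz")); w=cloud(c)
def pts(u,v,r,zmin,zmax=.2,rv=None):
    rv=rv or r
    p=w[v-rv:v+rv,u-r:u+r].reshape(-1,3); p=p[np.isfinite(p[:,0])]
    return p[(p[:,2]>zmin)&(p[:,2]<zmax)]
for n,(u,v,r,zm) in dict(ryeA=(235,157,18,.022),long=(240,252,22,.022),gA=(294,255,18,.022),ryeB=(342,257,18,.022),gB=(389,260,18,.022),jam=(233,206,15,.045),butter=(395,152,18,.03),salt=(391,204,13,.03)).items():
    p=pts(u,v,r,zm); q=(p[:,:2]*1000).astype(np.float32)
    (cc,rad)=cv2.minEnclosingCircle(q); mr=cv2.minAreaRect(q)
    print(n,np.round(cc,1),round(2*rad,1),"zmax",round(p[:,2].max()*1000,1),"rect",np.round(mr[0],1),np.round(mr[1],1),round(mr[2],1))
for n,(u,v) in dict(golden=(160,212),rye=(315,160),long=(475,220)).items():
    p=pts(u,v,50,.053,.066); q=(p[:,:2]*1000).astype(np.float32)
    # keep largest component by distance to rough centre
    h=cv2.minAreaRect(q); 
    print(n,len(q),np.round(h[0],1),np.round(h[1],1),round(h[2],1), "floor z",np.round(np.nanmedian(w[v+10:v+20,u-10:u+10,2])*1000,1))
p=pts(315,255,95,.008,.016,33);print("board",p.min(0),p.max(0))
```

```text
ryeA [657.2 181. ] 58.3 zmax 57.8 rect [656.4 180.7] [55.6 56.2] 13.2
long [447.7 160.6] 82.8 zmax 54.1 rect [446.8 162.2] [82.3 50.8] 24.1
gA [442.7  47.9] 57.6 zmax 57.0 rect [442.8  47.3] [56.2 55.8] 0.9
ryeB [436.5 -56.6] 57.4 zmax 55.7 rect [437.  -56.5] [56.  56.3] 0.5
gB [ 434.3 -160.3] 58.0 zmax 56.9 rect [ 434.3 -160.3] [54.  56.9] 0.9
jam [545.6 178.5] 43.5 zmax 67.6 rect [545.7 178.5] [42. 42.] 45.9
butter [ 671.2 -176. ] 58.1 zmax 50.4 rect [ 671.4 -174.9] [55.2 56.9] 45.2
salt [ 553.6 -170. ] 35.6 zmax 57.1 rect [ 553.8 -169.4] [34.2 33.6] 45.0
golden 1492 [530.9 338.5] [190.6 181.2] 3.7 floor z 8.7
rye 1343 [650.9   5. ] [179.1 190.9] 89.8 floor z 8.4
long 1426 [ 521.3 -349.9] [182.  191.3] 88.1 floor z 7.9
board [ 0.37064547 -0.21180864  0.00800309] [0.5140236  0.21290286 0.01599954]
```

View pics/scene0.png

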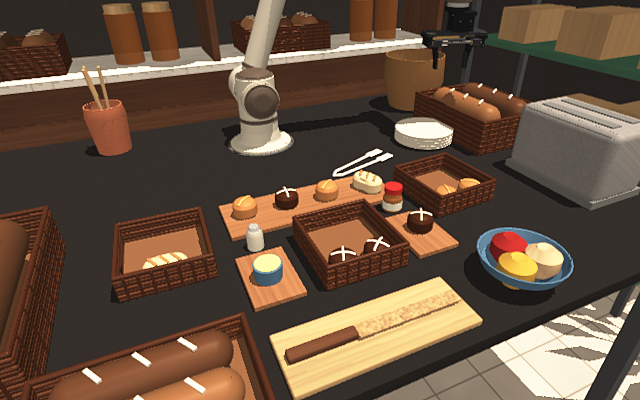

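The scene view confirms the layout: the rolls sit on the front board and one rye roll is on a side board. The salt shaker's known position puts the calibration offset at about (+1,-2) mm. First I'll turn the tool so the fingers close along world x, then go to golden A.

play_rows(
  steps=[
    {"az": 7.2, "claw": 80},
    {"az": 7.2, "claw": 80},
    {"az": 7.2, "claw": 80},
    {"az": 7.2, "claw": 80},
    {"az": 7.2, "claw": 80},
    {"az": 7.2, "claw": 80},
    {"az": 7.2, "claw": 80},
    {"az": 7.2, "claw": 80},
    {"az": 7.2, "claw": 80},
    {"az": 7.2, "claw": 80},
    {"dx": 34, "dy": -16, "claw": 80},
    {"dx": 34, "dy": -16, "claw": 80},
    {"dx": 34, "dy": -16, "claw": 80},
    {"dx": 34, "dy": -16, "claw": 80},
    {"dx": 34, "dy": -16, "claw": 80},
    {"dx": 34, "dy": -16, "claw": 80},
    {"dx": 34, "dy": -16, "claw": 80},
    {"dx": 34, "dy": -16, "claw": 80},
    {"dx": 34, "dy": -16, "claw": 80},
    {"dx": 34, "dy": -16, "claw": 80},
  ],
)

```text
invalid input at $.steps[0]: expected keys ax, ay, az, dx, dy, dz, claw
```

play_rows(
  steps=[
    {"ax": 0, "ay": 0, "az": 7.2, "dx": 0, "dy": 0, "dz": 0, "claw": 80},
    {"ax": 0, "ay": 0, "az": 7.2, "dx": 0, "dy": 0, "dz": 0, "claw": 80},
    {"ax": 0, "ay": 0, "az": 7.2, "dx": 0, "dy": 0, "dz": 0, "claw": 80},
    {"ax": 0, "ay": 0, "az": 7.2, "dx": 0, "dy": 0, "dz": 0, "claw": 80},
    {"ax": 0, "ay": 0, "az": 7.2, "dx": 0, "dy": 0, "dz": 0, "claw": 80},
    {"ax": 0, "ay": 0, "az": 7.2, "dx": 0, "dy": 0, "dz": 0, "claw": 80},
    {"ax": 0, "ay": 0, "az": 7.2, "dx": 0, "dy": 0, "dz": 0, "claw": 80},
    {"ax": 0, "ay": 0, "az": 7.2, "dx": 0, "dy": 0, "dz": 0, "claw": 80},
    {"ax": 0, "ay": 0, "az": 7.2, "dx": 0, "dy": 0, "dz": 0, "claw": 80},
    {"ax": 0, "ay": 0, "az": 7.2, "dx": 0, "dy": 0, "dz": 0, "claw": 80},
    {"ax": 0, "ay": 0, "az": 0, "dx": 34, "dy": -16, "dz": 0, "claw": 80},
    {"ax": 0, "ay": 0, "az": 0, "dx": 34, "dy": -16, "dz": 0, "claw": 80},
    {"ax": 0, "ay": 0, "az": 0, "dx": 34, "dy": -16, "dz": 0, "claw": 80},
    {"ax": 0, "ay": 0, "az": 0, "dx": 34, "dy": -16, "dz": 0, "claw": 80},
    {"ax": 0, "ay": 0, "az": 0, "dx": 34, "dy": -16, "dz": 0, "claw": 80},
    {"ax": 0, "ay": 0, "az": 0, "dx": 34, "dy": -16, "dz": 0, "claw": 80},
    {"ax": 0, "ay": 0, "az": 0, "dx": 34, "dy": -16, "dz": 0, "claw": 80},
    {"ax": 0, "ay": 0, "az": 0, "dx": 34, "dy": -16, "dz": 0, "claw": 80},
    {"ax": 0, "ay": 0, "az": 0, "dx": 34, "dy": -16, "dz": 0, "claw": 80},
    {"ax": 0, "ay": 0, "az": 0, "dx": 34, "dy": -16, "dz": 0, "claw": 80},
  ],
)

```text
time_s: 2.1
tcp_pos: [0.3526, 0.2536, 0.2053]
ee_rot: [[0.003, -1.0, -0.0], [-1.0, -0.003, -0.0], [0.0, 0.0, -1.0]]
wrist_force: [0.5, 0.2, 0.5]
gripper_width: 0.917
gripper_force: 0.0
```

play_rows(
  steps=[
    {"ax": 0, "ay": 0, "az": 0, "dx": 35, "dy": -15, "dz": 0, "claw": 80},
    {"ax": 0, "ay": 0, "az": 0, "dx": 35, "dy": -15, "dz": 0, "claw": 80},
    {"ax": 0, "ay": 0, "az": 0, "dx": 35, "dy": -15, "dz": 0, "claw": 80},
    {"ax": 0, "ay": 0, "az": 0, "dx": 35, "dy": -15, "dz": 0, "claw": 80},
    {"ax": 0, "ay": 0, "az": 0, "dx": 34, "dy": -15, "dz": 0, "claw": 80},
    {"ax": 0, "ay": 0, "az": 0, "dx": 34, "dy": -16, "dz": 0, "claw": 80},
    {"ax": 0, "ay": 0, "az": 0, "dx": 0, "dy": 0, "dz": 30, "claw": 80},
    {"ax": 0, "ay": 0, "az": 0, "dx": 0, "dy": 0, "dz": 30, "claw": 80},
    {"ax": 0, "ay": 0, "az": 0, "dx": 0, "dy": 0, "dz": 30, "claw": 80},
    {"ax": 0, "ay": 0, "az": 0, "dx": 0, "dy": 0, "dz": 30, "claw": 80},
    {"ax": 0, "ay": 0, "az": 0, "dx": 0, "dy": 0, "dz": 30, "claw": 80},
    {"ax": 0, "ay": 0, "az": 0, "dx": 0, "dy": 0, "dz": 13, "claw": 80},
    {"ax": 0, "ay": 0, "az": 0, "dx": 0, "dy": 0, "dz": 13, "claw": 80},
    {"ax": 0, "ay": 0, "az": 0, "dx": 0, "dy": 0, "dz": 0, "claw": 80},
    {"ax": 0, "ay": 0, "az": 0, "dx": 0, "dy": 0, "dz": 0, "claw": 40},
    {"ax": 0, "ay": 0, "az": 0, "dx": 0, "dy": 0, "dz": 0, "claw": 40},
    {"ax": 0, "ay": 0, "az": 0, "dx": 0, "dy": 0, "dz": 0, "claw": 40},
    {"ax": 0, "ay": 0, "az": 0, "dx": 0, "dy": 0, "dz": 0, "claw": 40},
    {"ax": 0, "ay": 0, "az": 0, "dx": 0, "dy": 0, "dz": 0, "claw": 40},
    {"ax": 0, "ay": 0, "az": 0, "dx": 0, "dy": 0, "dz": 0, "claw": 40},
  ],
)

```text
time_s: 4.1
tcp_pos: [0.4442, 0.0475, 0.0302]
ee_rot: [[0.003, -1.0, 0.0], [-1.0, -0.003, -0.0], [0.0, -0.0, -1.0]]
wrist_force: [-2.0, 0.8, 11.8]
gripper_width: 0.498
gripper_force: 15.7
```

Run:
```python
from h import *
a=capture("scene"); b=capture("top")
s=sense();print(s["gripper_width"],s["gripper_force"],s["wrist_force"])
x=cv2.resize(a["frame"][130:250,180:420],(720,360)); y=cv2.resize(b["frame"][200:300,200:420],(528,240))
cv2.imwrite("pics/p1.png",np.vstack([x,np.pad(y,((0,0),(0,192),(0,0)))]))
```

```text
0.47514742669492527 17.565318810520694 [-3.39016567 -0.10507914 13.98583472]
```

View pics/p1.png

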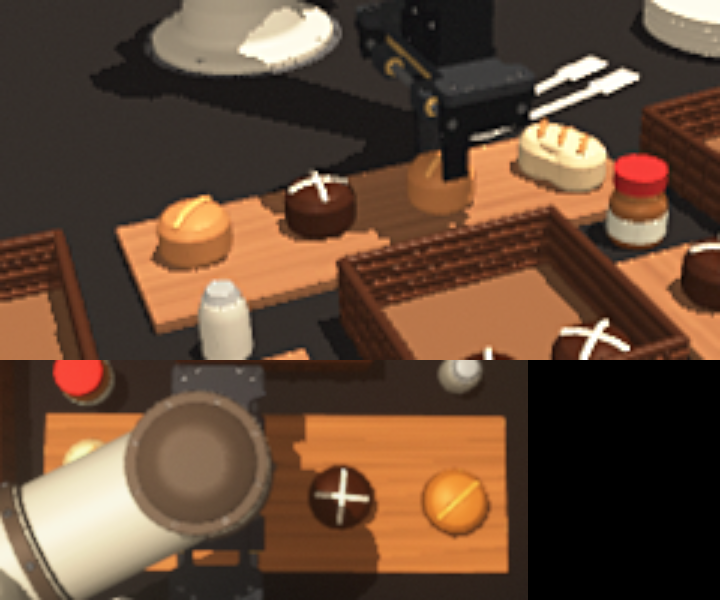

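The scene crop shows the +x fingertip at (455,180), about mid-height on golden A and up on its dome, not low on its side. I'll measure the real tip height from the depth.

Run:
```python
from h import *
a=capture("scene"); w=cloud(a)*1000; f=a["frame"]
for v in range(172,206,2):
    print(v,[(u,tuple(np.round(w[v,u]).astype(int)),tuple(f[v,u])) for u in (330,)])
c=capture("wrist"); cv2.imwrite("pics/w1.png",c["frame"])
print(sense()["tcp_pos"])
```

```text
172 [(330, (np.int64(530), np.int64(18), np.int64(131)), (np.uint8(64), np.uint8(67), np.uint8(71)))]
174 [(330, (np.int64(532), np.int64(17), np.int64(127)), (np.uint8(19), np.uint8(18), np.uint8(18)))]
176 [(330, (np.int64(532), np.int64(17), np.int64(122)), (np.uint8(20), np.uint8(19), np.uint8(20)))]
178 [(330, (np.int64(475), np.int64(43), np.int64(84)), (np.uint8(18), np.uint8(17), np.uint8(20)))]
180 [(330, (np.int64(475), np.int64(43), np.int64(78)), (np.uint8(19), np.uint8(17), np.uint8(19)))]
182 [(330, (np.int64(475), np.int64(43), np.int64(73)), (np.uint8(21), np.uint8(20), np.uint8(22)))]
184 [(330, (np.int64(475), np.int64(43), np.int64(67)), (np.uint8(21), np.uint8(19), np.uint8(20)))]
186 [(330, (np.int64(475), np.int64(42), np.int64(62)), (np.uint8(21), np.uint8(19), np.uint8(20)))]
188 [(330, (np.int64(471), np.int64(44), np.int64(54)), (np.uint8(16), np.uint8(12), np.uint8(9)))]
190 [(330, (np.int64(468), np.int64(45), np.int64(47)), (np.uint8(46), np.uint8(82), np.uint8(132)))]
192 [(330, (np.int64(472), np.int64(44), np.int64(43)), (np.uint8(54), np.uint8(100), np.uint8(163)))]
194 [(330, (np.int64(474), np.int64(43), np.int64(39)), (np.uint8(51), np.uint8(94), np.uint8(154)))]
196 [(330, (np.int64(470), np.int64(44), np.int64(31)), (np.uint8(51), np.uint8(94), np.uint8(154)))]
198 [(330, (np.int64(471), np.int64(44), np.int64(26)), (np.uint8(51), np.uint8(94), np.uint8(154)))]
200 [(330, (np.int64(469), np.int64(45), np.int64(18)), (np.uint8(47), np.uint8(83), np.uint8(135)))]
202 [(330, (np.int64(473), np.int64(43), np.int64(15)), (np.uint8(43), np.uint8(67), np.uint8(104)))]
204 [(330, (np.int64(481), np.int64(39), np.int64(14)), (np.uint8(71), np.uint8(114), np.uint8(180)))]
[0.44463922 0.04750202 0.03125615]
```

View pics/w1.png

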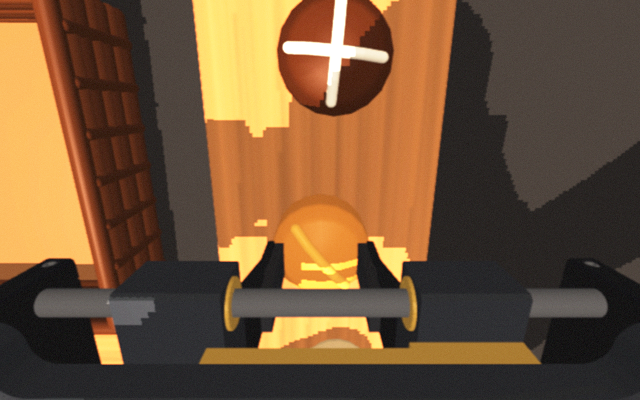

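The wrist view shows the fingers at (265,290) and (378,290), pinching near the roll's dome. The tips really sit at z≈50 mm, not the 16 mm the reported TCP implies. I'll open, lift, and calibrate that offset.

play_rows(
  steps=[
    {"ax": 0, "ay": 0, "az": 0, "dx": 0, "dy": 0, "dz": 0, "claw": 80},
    {"ax": 0, "ay": 0, "az": 0, "dx": 0, "dy": 0, "dz": 0, "claw": 80},
    {"ax": 0, "ay": 0, "az": 0, "dx": 0, "dy": 0, "dz": 0, "claw": 80},
    {"ax": 0, "ay": 0, "az": 0, "dx": 0, "dy": 0, "dz": 0, "claw": 80},
    {"ax": 0, "ay": 0, "az": 0, "dx": 0, "dy": 0, "dz": -25, "claw": 80},
    {"ax": 0, "ay": 0, "az": 0, "dx": 0, "dy": 0, "dz": -25, "claw": 80},
    {"ax": 0, "ay": 0, "az": 0, "dx": 0, "dy": 0, "dz": -20, "claw": 80},
    {"ax": 0, "ay": 0, "az": 0, "dx": 0, "dy": 0, "dz": 0, "claw": 80},
  ],
)

```text
time_s: 5.1
tcp_pos: [0.446, 0.0483, 0.102]
ee_rot: [[0.003, -1.0, 0.006], [-1.0, -0.003, 0.003], [-0.002, -0.006, -1.0]]
wrist_force: [1.6, 0.1, -0.4]
gripper_width: 0.914
gripper_force: 0.0
```

Run:
```python
from h import *
s=sense();print(s["tcp_pos"],s["gripper_width"],s["wrist_force"],s["joints"])
for n in("scene","wrist"):
    c=capture(n); np.savez(n+"1.npz",**c); w=cloud(c)*1000; f=c["frame"].astype(int)
    if n=="wrist":
        print("cam",c["xyz"],np.round(c["rotation"],3).tolist())
        print("board z",[np.round(w[v,u]).tolist() for u,v in((250,150),(400,150),(330,150))])
        hsv=cv2.cvtColor(c["frame"],cv2.COLOR_BGR2HSV)
    im=c["frame"]; cv2.imwrite("pics/%s2.png"%n,im if n=="wrist" else cv2.resize(im[80:260,220:500],(784,504)))
# fingers/gripper in scene: points within box near tcp, above 70mm
w=cloud(dict(np.load("scene1.npz")))*1000
m=(abs(w[...,0]-444)<140)&(abs(w[...,1]-47)<60)&(w[...,2]>62)&(w[...,2]<240)
v,u=np.nonzero(m);print("px",u.min(),u.max(),v.min(),v.max())
for z in range(62,200,6):
    q=w[m&(w[...,2]>=z)&(w[...,2]<z+6)]
    if len(q): print(z,len(q),np.round(q[:,:2].min(0)),np.round(q[:,:2].max(0)))
```

```text
[0.44596629 0.04827685 0.10199987] 0.9142747283095896 [ 1.56212647  0.06286395 -0.35005918] [ 2.70709764e+01  1.12159269e+01 -3.20769437e+01  4.13166002e-02
 -4.63332008e+01 -2.69349556e+01]
cam [ 0.44392698 -0.03512237  0.28058689] [[-1.0, -0.003, 0.004], [-0.002, 0.953, 0.303], [-0.004, 0.303, -0.953]]
board z [[504.0, 2.0, 14.0], [378.0, 2.0, 13.0], [437.0, 2.0, 12.0]]
px 297 362 102 208
62 7 [562.  -9.] [564.  83.]
116 12 [403.  39.] [492.  59.]
122 39 [399.  38.] [497.  58.]
128 41 [396.  37.] [498.  59.]
134 47 [396.  37.] [496.  58.]
140 33 [396.  37.] [496.  57.]
146 42 [397.  37.] [498.  60.]
152 33 [395.  37.] [499.  59.]
158 33 [394.  37.] [500.  58.]
164 41 [392.  37.] [501.  58.]
170 33 [393.  36.] [502.  60.]
176 12 [394.  36.] [405.  59.]
182 15 [398.  43.] [402.  59.]
188 60 [359.  11.] [534.  85.]
194 125 [363.  10.] [534.  86.]
```

View pics/scene2.png

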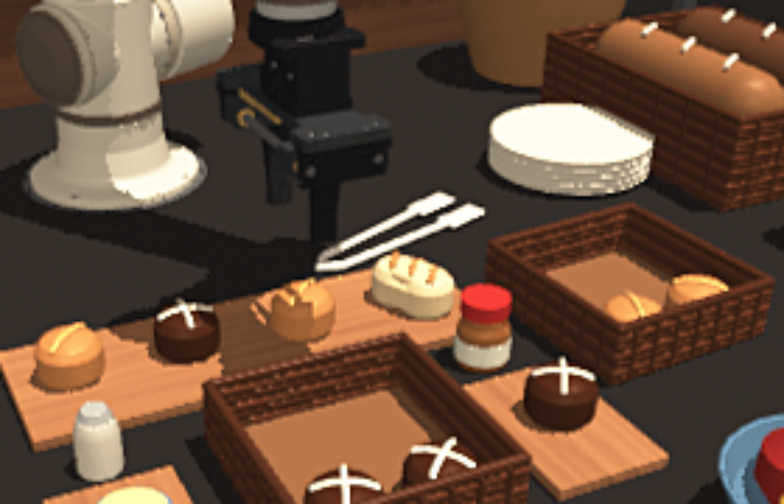

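The scene view shows golden A upright at about (303,310), the gripper clear above it, and the tip at z≈117 with TCP reported at 102. So the hand really sits about 30 mm higher than reported, while x and y agree. I'll check golden A's position before regrasping.

Run:
```python
from h import *
for n in("wrist1","scene1"):
    w=cloud(dict(np.load(n+".npz")))*1000
    m=(np.hypot(w[...,0]-443,w[...,1]-47)<45)&(w[...,2]>22)&(w[...,2]<62)
    q=w[m]; print(n,len(q),np.round(q.min(0)),np.round(q.max(0)),cv2.minEnclosingCircle(q[:,:2].astype(np.float32)), "top pt mean",np.round(q[q[:,2]>q[:,2].max()-3].mean(0)))
```

```text
wrist1 4065 [419.  19.  22.] [476.  76.  60.] ((447.5071716308594, 48.05755615234375), 28.815526962280273) top pt mean [448.  48.  57.]
scene1 381 [427.  18.  22.] [479.  73.  58.] ((450.08050537109375, 46.37783432006836), 29.13563346862793) top pt mean [450.  46.  57.]
```

play_rows(
  steps=[
    {"ax": 0, "ay": 0, "az": 0, "dx": 0, "dy": -1, "dz": 25, "claw": 80},
    {"ax": 0, "ay": 0, "az": 0, "dx": 0, "dy": 0, "dz": 25, "claw": 80},
    {"ax": 0, "ay": 0, "az": 0, "dx": 0, "dy": 0, "dz": 20, "claw": 80},
    {"ax": 0, "ay": 0, "az": 0, "dx": 0, "dy": 0, "dz": 12, "claw": 80},
    {"ax": 0, "ay": 0, "az": 0, "dx": 0, "dy": 0, "dz": 8, "claw": 80},
    {"ax": 0, "ay": 0, "az": 0, "dx": 0, "dy": 0, "dz": 6, "claw": 80},
    {"ax": 0, "ay": 0, "az": 0, "dx": 0, "dy": 0, "dz": 3, "claw": 80},
    {"ax": 0, "ay": 0, "az": 0, "dx": 0, "dy": 0, "dz": 0, "claw": 80},
  ],
)

```text
time_s: 6.0
tcp_pos: [0.4449, 0.0474, 0.0002]
ee_rot: [[0.002, -1.0, -0.0], [-1.0, -0.002, -0.0], [0.0, 0.0, -1.0]]
wrist_force: [-0.4, -0.5, 0.4]
gripper_width: 0.92
gripper_force: 0.0
```

play_rows(
  steps=[
    {"ax": 0, "ay": 0, "az": 0, "dx": 0, "dy": 0, "dz": 0, "claw": 45},
    {"ax": 0, "ay": 0, "az": 0, "dx": 0, "dy": 0, "dz": 0, "claw": 45},
    {"ax": 0, "ay": 0, "az": 0, "dx": 0, "dy": 0, "dz": 0, "claw": 45},
    {"ax": 0, "ay": 0, "az": 0, "dx": 0, "dy": 0, "dz": 0, "claw": 45},
    {"ax": 0, "ay": 0, "az": 0, "dx": 0, "dy": 0, "dz": 0, "claw": 45},
    {"ax": 0, "ay": 0, "az": 0, "dx": 0, "dy": 0, "dz": 0, "claw": 45},
  ],
)

```text
time_s: 6.6
tcp_pos: [0.4453, 0.0476, 0.0008]
ee_rot: [[0.003, -1.0, 0.001], [-1.0, -0.003, 0.0], [-0.0, -0.001, -1.0]]
wrist_force: [-0.4, 0.0, 3.7]
gripper_width: 0.653
gripper_force: 30.0
```

play_rows(
  steps=[
    {"ax": 0, "ay": 0, "az": 0, "dx": 0, "dy": 0, "dz": -10, "claw": 45},
    {"ax": 0, "ay": 0, "az": 0, "dx": 0, "dy": 0, "dz": -30, "claw": 45},
    {"ax": 0, "ay": 0, "az": 0, "dx": 0, "dy": 0, "dz": -30, "claw": 45},
    {"ax": 0, "ay": 0, "az": 0, "dx": 0, "dy": 0, "dz": -30, "claw": 45},
    {"ax": 0, "ay": 0, "az": 0, "dx": -20, "dy": -3, "dz": 0, "claw": 45},
    {"ax": 0, "ay": 0, "az": 0, "dx": -34, "dy": -6, "dz": 0, "claw": 45},
    {"ax": 0, "ay": 0, "az": 0, "dx": -34, "dy": -6, "dz": 0, "claw": 45},
    {"ax": 0, "ay": 0, "az": 0, "dx": -34, "dy": -6, "dz": 0, "claw": 45},
    {"ax": 0, "ay": 0, "az": 0, "dx": -34, "dy": -6, "dz": 0, "claw": 45},
    {"ax": 0, "ay": 0, "az": 0, "dx": -34, "dy": -6, "dz": 0, "claw": 45},
    {"ax": 0, "ay": 0, "az": 0, "dx": -34, "dy": -6, "dz": 0, "claw": 45},
    {"ax": 0, "ay": 0, "az": 0, "dx": -34, "dy": -6, "dz": 0, "claw": 45},
    {"ax": 0, "ay": 0, "az": 0, "dx": -34, "dy": -6, "dz": 0, "claw": 45},
    {"ax": 0, "ay": 0, "az": 0, "dx": -25, "dy": -3, "dz": 0, "claw": 45},
    {"ax": 0, "ay": 0, "az": 0, "dx": -10, "dy": -1, "dz": 0, "claw": 45},
    {"ax": 0, "ay": 0, "az": 0, "dx": 0, "dy": 0, "dz": 0, "claw": 45},
  ],
)

```text
time_s: 8.2
tcp_pos: [0.4989, 0.3753, 0.1002]
ee_rot: [[0.003, -1.0, -0.0], [-1.0, -0.003, -0.0], [0.0, 0.0, -1.0]]
wrist_force: [-0.4, -0.2, -0.5]
gripper_width: 0.652
gripper_force: 30.0
```

Run:
```python
from h import *
s=sense();print(s["gripper_width"],s["gripper_force"],s["wrist_force"],s["tcp_pos"])
w=cloud(capture("scene"))*1000;x,y,_=s["tcp_pos"]*1000
m=(np.hypot(w[...,0]-x,w[...,1]-y)<34)&(w[...,2]>80); q=w[m]; print(q.min(0),q.max(0),np.percentile(q[:,2],[0,.5,1,2,5]))
```

```text
0.6518740913366381 29.996214377913475 [-0.37565101 -0.19384762 -0.53996859] [0.4988937  0.37529457 0.10023106]
[465.08550499 341.33814656 114.24249772] [532.20604933 398.34753774 317.52748126] [114.24249772 115.37824929 116.24604621 118.81791774 123.60850693]
```

play_rows(
  steps=[
    {"ax": 0, "ay": 0, "az": 0, "dx": 0, "dy": -1, "dz": 30, "claw": 45},
    {"ax": 0, "ay": 0, "az": 0, "dx": 0, "dy": 0, "dz": 30, "claw": 45},
    {"ax": 0, "ay": 0, "az": 0, "dx": 0, "dy": 0, "dz": 20, "claw": 45},
    {"ax": 0, "ay": 0, "az": 0, "dx": 0, "dy": 0, "dz": 12, "claw": 45},
    {"ax": 0, "ay": 0, "az": 0, "dx": 0, "dy": 0, "dz": 6, "claw": 45},
    {"ax": 0, "ay": 0, "az": 0, "dx": 0, "dy": 0, "dz": 2, "claw": 45},
    {"ax": 0, "ay": 0, "az": 0, "dx": 0, "dy": 0, "dz": 0, "claw": 45},
    {"ax": 0, "ay": 0, "az": 0, "dx": 0, "dy": 0, "dz": 0, "claw": 70},
    {"ax": 0, "ay": 0, "az": 0, "dx": 0, "dy": 0, "dz": 0, "claw": 70},
    {"ax": 0, "ay": 0, "az": 0, "dx": 0, "dy": 0, "dz": 0, "claw": 70},
    {"ax": 0, "ay": 0, "az": 0, "dx": 0, "dy": 0, "dz": -20, "claw": 70},
    {"ax": 0, "ay": 0, "az": 0, "dx": 0, "dy": 0, "dz": -30, "claw": 70},
    {"ax": 0, "ay": 0, "az": 0, "dx": 0, "dy": 0, "dz": -30, "claw": 70},
    {"ax": 0, "ay": 0, "az": 0, "dx": 0, "dy": 0, "dz": -20, "claw": 70},
  ],
)

```text
time_s: 9.65
tcp_pos: [0.501, 0.3753, 0.1032]
ee_rot: [[0.003, -1.0, 0.003], [-1.0, -0.003, 0.002], [-0.002, -0.003, -1.0]]
wrist_force: [-0.0, 0.1, -0.5]
gripper_width: 0.802
gripper_force: 0.0
```

play_rows(
  steps=[
    {"ax": 0, "ay": 0, "az": 0, "dx": 17, "dy": 3, "dz": 0, "claw": 80},
    {"ax": 0, "ay": 0, "az": 0, "dx": 34, "dy": 4, "dz": 0, "claw": 80},
    {"ax": 0, "ay": 0, "az": 0, "dx": 34, "dy": 4, "dz": 0, "claw": 80},
    {"ax": 0, "ay": 0, "az": 0, "dx": 34, "dy": 4, "dz": 0, "claw": 80},
    {"ax": 0, "ay": 0, "az": 0, "dx": 34, "dy": 4, "dz": 0, "claw": 80},
    {"ax": 0, "ay": 0, "az": 0, "dx": 34, "dy": 4, "dz": 0, "claw": 80},
    {"ax": 0, "ay": 0, "az": 0, "dx": 34, "dy": 4, "dz": 0, "claw": 80},
    {"ax": 0, "ay": 0, "az": 0, "dx": 34, "dy": 4, "dz": 0, "claw": 80},
    {"ax": 0, "ay": 0, "az": 0, "dx": 34, "dy": 4, "dz": 0, "claw": 80},
    {"ax": 0, "ay": 0, "az": 0, "dx": 34, "dy": 4, "dz": 0, "claw": 80},
    {"ax": 0, "ay": 0, "az": 0, "dx": 34, "dy": 4, "dz": 0, "claw": 80},
    {"ax": 0, "ay": 0, "az": 0, "dx": 34, "dy": 4, "dz": 0, "claw": 80},
    {"ax": 0, "ay": 0, "az": 0, "dx": 34, "dy": 4, "dz": 0, "claw": 80},
    {"ax": 0, "ay": 0, "az": 0, "dx": 34, "dy": 4, "dz": 0, "claw": 80},
    {"ax": 0, "ay": 0, "az": 0, "dx": 34, "dy": 4, "dz": 0, "claw": 80},
    {"ax": 0, "ay": 0, "az": 0, "dx": 34, "dy": 4, "dz": 0, "claw": 80},
    {"ax": 0, "ay": 0, "az": 0, "dx": 10, "dy": 2, "dz": 0, "claw": 80},
    {"ax": 0, "ay": 0, "az": 0, "dx": 0, "dy": 0, "dz": 0, "claw": 80},
  ],
)

```text
time_s: 11.45
tcp_pos: [0.4362, -0.1635, 0.1006]
ee_rot: [[-0.0, -1.0, 0.0], [-1.0, 0.0, 0.0], [-0.0, -0.0, -1.0]]
wrist_force: [0.2, 0.3, 0.7]
gripper_width: 0.92
gripper_force: 0.0
```

Run:
```python
from h import *
s=sense();print(s["tcp_pos"])
def fit(n,x,y,lo=22,hi=62):
    w=cloud(capture(n))*1000; q=w[(np.hypot(w[...,0]-x,w[...,1]-y)<42)&(w[...,2]>lo)&(w[...,2]<hi)]
    print(n,len(q),cv2.minEnclosingCircle(q[:,:2].astype(np.float32)),q[:,2].max())
fit("wrist",435,-161); fit("top",500,375); fit("top",436,-58)
```

```text
[ 0.43619109 -0.16345628  0.10057752]
wrist 4050 ((434.7336120605469, -162.2802734375), 28.885906219482422) 58.82024290281657
top 607 ((497.3650207519531, 382.03814697265625), 34.49061584472656) 59.39856288334167Traceback (most recent call last):
  File "<stdin>", line 6, in <module>
  File "<stdin>", line 5, in fit
    return umr_maximum(a, axis, None, out, keepdims, initial, where)
ValueError: zero-size array to reduction operation maximum which has no identity
```

play_rows(
  steps=[
    {"ax": 0, "ay": 0, "az": 0, "dx": -1, "dy": 1, "dz": 25, "claw": 80},
    {"ax": 0, "ay": 0, "az": 0, "dx": 0, "dy": 0, "dz": 30, "claw": 80},
    {"ax": 0, "ay": 0, "az": 0, "dx": 0, "dy": 0, "dz": 25, "claw": 80},
    {"ax": 0, "ay": 0, "az": 0, "dx": 0, "dy": 0, "dz": 12, "claw": 80},
    {"ax": 0, "ay": 0, "az": 0, "dx": 0, "dy": 0, "dz": 6, "claw": 80},
    {"ax": 0, "ay": 0, "az": 0, "dx": 0, "dy": 0, "dz": 3, "claw": 80},
    {"ax": 0, "ay": 0, "az": 0, "dx": 0, "dy": 0, "dz": 1, "claw": 80},
    {"ax": 0, "ay": 0, "az": 0, "dx": 0, "dy": 0, "dz": 0, "claw": 80},
    {"ax": 0, "ay": 0, "az": 0, "dx": 0, "dy": 0, "dz": 0, "claw": 45},
    {"ax": 0, "ay": 0, "az": 0, "dx": 0, "dy": 0, "dz": 0, "claw": 45},
    {"ax": 0, "ay": 0, "az": 0, "dx": 0, "dy": 0, "dz": 0, "claw": 45},
    {"ax": 0, "ay": 0, "az": 0, "dx": 0, "dy": 0, "dz": 0, "claw": 45},
    {"ax": 0, "ay": 0, "az": 0, "dx": 0, "dy": 0, "dz": 0, "claw": 45},
    {"ax": 0, "ay": 0, "az": 0, "dx": 0, "dy": 0, "dz": 0, "claw": 45},
  ],
)

```text
time_s: 13.0
tcp_pos: [0.4355, -0.1616, -0.0013]
ee_rot: [[0.002, -1.0, 0.0], [-1.0, -0.002, -0.0], [0.0, -0.0, -1.0]]
wrist_force: [-0.2, 0.7, 3.7]
gripper_width: 0.659
gripper_force: 30.0
```

play_rows(
  steps=[
    {"ax": 0, "ay": 0, "az": 0, "dx": 0, "dy": 0, "dz": -10, "claw": 45},
    {"ax": 0, "ay": 0, "az": 0, "dx": 0, "dy": 0, "dz": -30, "claw": 45},
    {"ax": 0, "ay": 0, "az": 0, "dx": 0, "dy": 0, "dz": -30, "claw": 45},
    {"ax": 0, "ay": 0, "az": 0, "dx": 0, "dy": 0, "dz": -30, "claw": 45},
    {"ax": 0, "ay": 0, "az": 0, "dx": -20, "dy": -3, "dz": 0, "claw": 45},
    {"ax": 0, "ay": 0, "az": 0, "dx": -34, "dy": -5, "dz": 0, "claw": 45},
    {"ax": 0, "ay": 0, "az": 0, "dx": -34, "dy": -5, "dz": 0, "claw": 45},
    {"ax": 0, "ay": 0, "az": 0, "dx": -34, "dy": -5, "dz": 0, "claw": 45},
    {"ax": 0, "ay": 0, "az": 0, "dx": -34, "dy": -5, "dz": 0, "claw": 45},
    {"ax": 0, "ay": 0, "az": 0, "dx": -34, "dy": -5, "dz": 0, "claw": 45},
    {"ax": 0, "ay": 0, "az": 0, "dx": -34, "dy": -5, "dz": 0, "claw": 45},
    {"ax": 0, "ay": 0, "az": 0, "dx": -34, "dy": -5, "dz": 0, "claw": 45},
    {"ax": 0, "ay": 0, "az": 0, "dx": -34, "dy": -5, "dz": 0, "claw": 45},
    {"ax": 0, "ay": 0, "az": 0, "dx": -34, "dy": -5, "dz": 0, "claw": 45},
    {"ax": 0, "ay": 0, "az": 0, "dx": -34, "dy": -5, "dz": 0, "claw": 45},
    {"ax": 0, "ay": 0, "az": 0, "dx": -34, "dy": -5, "dz": 0, "claw": 45},
    {"ax": 0, "ay": 0, "az": 0, "dx": -34, "dy": -5, "dz": 0, "claw": 45},
    {"ax": 0, "ay": 0, "az": 0, "dx": -18, "dy": -4, "dz": 0, "claw": 45},
    {"ax": 0, "ay": 0, "az": 0, "dx": -10, "dy": -3, "dz": 0, "claw": 45},
    {"ax": 0, "ay": 0, "az": 0, "dx": 0, "dy": 0, "dz": 0, "claw": 45},
  ],
)

```text
time_s: 15.0
tcp_pos: [0.5045, 0.2954, 0.0984]
ee_rot: [[0.003, -1.0, 0.0], [-1.0, -0.003, 0.0], [-0.0, -0.0, -1.0]]
wrist_force: [0.0, -0.9, -0.7]
gripper_width: 0.656
gripper_force: 30.0
```

play_rows(
  steps=[
    {"ax": 0, "ay": 0, "az": 0, "dx": 0, "dy": 0, "dz": 30, "claw": 45},
    {"ax": 0, "ay": 0, "az": 0, "dx": 0, "dy": 0, "dz": 30, "claw": 45},
    {"ax": 0, "ay": 0, "az": 0, "dx": 0, "dy": 0, "dz": 20, "claw": 45},
    {"ax": 0, "ay": 0, "az": 0, "dx": 0, "dy": 0, "dz": 12, "claw": 45},
    {"ax": 0, "ay": 0, "az": 0, "dx": 0, "dy": 0, "dz": 6, "claw": 45},
    {"ax": 0, "ay": 0, "az": 0, "dx": 0, "dy": 0, "dz": 3, "claw": 45},
    {"ax": 0, "ay": 0, "az": 0, "dx": 0, "dy": 0, "dz": 0, "claw": 45},
    {"ax": 0, "ay": 0, "az": 0, "dx": 0, "dy": 0, "dz": 0, "claw": 70},
    {"ax": 0, "ay": 0, "az": 0, "dx": 0, "dy": 0, "dz": 0, "claw": 70},
    {"ax": 0, "ay": 0, "az": 0, "dx": 0, "dy": 0, "dz": 0, "claw": 70},
    {"ax": 0, "ay": 0, "az": 0, "dx": 0, "dy": 0, "dz": -20, "claw": 70},
    {"ax": 0, "ay": 0, "az": 0, "dx": 0, "dy": 0, "dz": -30, "claw": 70},
    {"ax": 0, "ay": 0, "az": 0, "dx": 0, "dy": 0, "dz": -30, "claw": 70},
    {"ax": 0, "ay": 0, "az": 0, "dx": 0, "dy": 0, "dz": -21, "claw": 70},
    {"ax": 0, "ay": 0, "az": 0, "dx": 0, "dy": 0, "dz": 0, "claw": 80},
  ],
)

```text
time_s: 16.5
tcp_pos: [0.5064, 0.2963, 0.1025]
ee_rot: [[0.003, -1.0, 0.006], [-1.0, -0.003, 0.005], [-0.005, -0.006, -1.0]]
wrist_force: [0.6, 0.2, 0.1]
gripper_width: 0.836
gripper_force: 0.0
```

play_rows(
  steps=[
    {"ax": 0, "ay": 0, "az": 0, "dx": 20, "dy": -26, "dz": 0, "claw": 80},
    {"ax": 0, "ay": 0, "az": 0, "dx": 20, "dy": -26, "dz": 0, "claw": 80},
    {"ax": 0, "ay": 0, "az": 0, "dx": 20, "dy": -26, "dz": 0, "claw": 80},
    {"ax": 0, "ay": 0, "az": 0, "dx": 20, "dy": -26, "dz": 0, "claw": 80},
    {"ax": 0, "ay": 0, "az": 0, "dx": 20, "dy": -26, "dz": 0, "claw": 80},
    {"ax": 0, "ay": 0, "az": 0, "dx": 16, "dy": -23, "dz": 0, "claw": 80},
    {"ax": 0, "ay": 0, "az": 0, "dx": 0, "dy": 0, "dz": 0, "claw": 80},
    {"ax": 0, "ay": 0, "az": 0, "dx": 0, "dy": 0, "dz": 0, "claw": 80},
  ],
)

```text
time_s: 17.3
tcp_pos: [0.6572, 0.1782, 0.0969]
ee_rot: [[0.001, -1.0, -0.002], [-1.0, -0.001, -0.001], [0.001, 0.002, -1.0]]
wrist_force: [0.1, 0.3, -0.0]
gripper_width: 0.918
gripper_force: 0.0
```

Run:
```python
from h import *
s=sense();print(s["tcp_pos"])
def fit(n,x,y,r,lo=22,hi=62):
    c=capture(n);w=cloud(c)*1000; q=w[(np.hypot(w[...,0]-x,w[...,1]-y)<r)&(w[...,2]>lo)&(w[...,2]<hi)]
    print(n,len(q),cv2.minEnclosingCircle(q[:,:2].astype(np.float32)) if len(q) else 0); return c
fit("wrist",658,180,42); fit("top",500,375,36);c=fit("top",505,295,36)
a=capture("scene")
cv2.imwrite("pics/p3.png",np.vstack([cv2.resize(c["frame"][100:300,90:290],(500,400))[:300],cv2.resize(a["frame"][120:240,320:520],(500,300))]))
```

```text
[0.65716671 0.17822871 0.09689665]
wrist 4161 ((658.1478881835938, 179.76885986328125), 28.848970413208008)
top 318 ((500.28045654296875, 373.2817687988281), 27.85112762451172)
top 580 ((504.05804443359375, 295.5796813964844), 29.307537078857422)
```

View pics/p3.png

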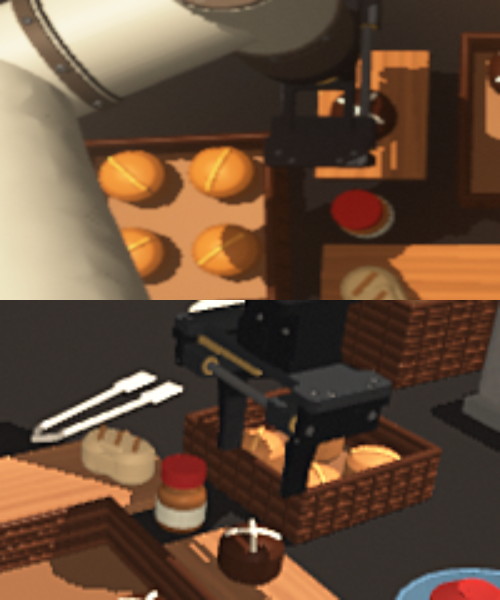

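The top crop shows both golden rolls flat in front of their own kind, at about (135,252) and (225,248). The gripper hangs over the rye roll at (252,550) in the scene crop, and the jam jar hasn't moved. Now grasp rye A.

play_rows(
  steps=[
    {"ax": 0, "ay": 0, "az": 0, "dx": -1, "dy": -1, "dz": 25, "claw": 80},
    {"ax": 0, "ay": 0, "az": 0, "dx": 0, "dy": 0, "dz": 30, "claw": 80},
    {"ax": 0, "ay": 0, "az": 0, "dx": 0, "dy": 0, "dz": 22, "claw": 80},
    {"ax": 0, "ay": 0, "az": 0, "dx": 0, "dy": 0, "dz": 12, "claw": 80},
    {"ax": 0, "ay": 0, "az": 0, "dx": 0, "dy": 0, "dz": 6, "claw": 80},
    {"ax": 0, "ay": 0, "az": 0, "dx": 0, "dy": 0, "dz": 3, "claw": 80},
    {"ax": 0, "ay": 0, "az": 0, "dx": 0, "dy": 0, "dz": 1, "claw": 80},
    {"ax": 0, "ay": 0, "az": 0, "dx": 0, "dy": 0, "dz": 0, "claw": 80},
    {"ax": 0, "ay": 0, "az": 0, "dx": 0, "dy": 0, "dz": 0, "claw": 45},
    {"ax": 0, "ay": 0, "az": 0, "dx": 0, "dy": 0, "dz": 0, "claw": 45},
    {"ax": 0, "ay": 0, "az": 0, "dx": 0, "dy": 0, "dz": 0, "claw": 45},
    {"ax": 0, "ay": 0, "az": 0, "dx": 0, "dy": 0, "dz": 0, "claw": 45},
    {"ax": 0, "ay": 0, "az": 0, "dx": 0, "dy": 0, "dz": 0, "claw": 45},
    {"ax": 0, "ay": 0, "az": 0, "dx": 0, "dy": 0, "dz": 0, "claw": 45},
  ],
)

```text
time_s: 18.9
tcp_pos: [0.6588, 0.18, -0.0003]
ee_rot: [[0.002, -1.0, 0.0], [-1.0, -0.002, -0.0], [0.0, -0.0, -1.0]]
wrist_force: [0.1, 0.1, 1.1]
gripper_width: 0.656
gripper_force: 29.9
```

play_rows(
  steps=[
    {"ax": 0, "ay": 0, "az": 0, "dx": 0, "dy": 0, "dz": -10, "claw": 45},
    {"ax": 0, "ay": 0, "az": 0, "dx": 0, "dy": 0, "dz": -30, "claw": 45},
    {"ax": 0, "ay": 0, "az": 0, "dx": 0, "dy": 0, "dz": -30, "claw": 45},
    {"ax": 0, "ay": 0, "az": 0, "dx": 0, "dy": 0, "dz": -30, "claw": 45},
    {"ax": 0, "ay": 0, "az": 0, "dx": 27, "dy": 7, "dz": 0, "claw": 45},
    {"ax": 0, "ay": 0, "az": 0, "dx": 27, "dy": 7, "dz": 0, "claw": 45},
    {"ax": 0, "ay": 0, "az": 0, "dx": 28, "dy": 8, "dz": 0, "claw": 45},
    {"ax": 0, "ay": 0, "az": 0, "dx": 28, "dy": 7, "dz": 0, "claw": 45},
    {"ax": 0, "ay": 0, "az": 0, "dx": 27, "dy": 7, "dz": 0, "claw": 45},
    {"ax": 0, "ay": 0, "az": 0, "dx": 0, "dy": 0, "dz": 0, "claw": 45},
    {"ax": 0, "ay": 0, "az": 0, "dx": 0, "dy": 0, "dz": 30, "claw": 45},
    {"ax": 0, "ay": 0, "az": 0, "dx": 0, "dy": 0, "dz": 30, "claw": 45},
    {"ax": 0, "ay": 0, "az": 0, "dx": 0, "dy": 0, "dz": 20, "claw": 45},
    {"ax": 0, "ay": 0, "az": 0, "dx": 0, "dy": 0, "dz": 12, "claw": 45},
    {"ax": 0, "ay": 0, "az": 0, "dx": 0, "dy": 0, "dz": 6, "claw": 45},
    {"ax": 0, "ay": 0, "az": 0, "dx": 0, "dy": 0, "dz": 3, "claw": 45},
    {"ax": 0, "ay": 0, "az": 0, "dx": 0, "dy": 0, "dz": 0, "claw": 45},
  ],
)

```text
time_s: 20.6
tcp_pos: [0.6235, 0.0432, -0.001]
ee_rot: [[0.003, -1.0, 0.001], [-1.0, -0.003, 0.0], [-0.0, -0.001, -1.0]]
wrist_force: [-0.7, -0.6, -0.2]
gripper_width: 0.655
gripper_force: 29.9
```

play_rows(
  steps=[
    {"ax": 0, "ay": 0, "az": 0, "dx": 0, "dy": 0, "dz": 0, "claw": 70},
    {"ax": 0, "ay": 0, "az": 0, "dx": 0, "dy": 0, "dz": 0, "claw": 70},
    {"ax": 0, "ay": 0, "az": 0, "dx": 0, "dy": 0, "dz": 0, "claw": 70},
    {"ax": 0, "ay": 0, "az": 0, "dx": 0, "dy": 0, "dz": -20, "claw": 70},
    {"ax": 0, "ay": 0, "az": 0, "dx": 0, "dy": 0, "dz": -30, "claw": 70},
    {"ax": 0, "ay": 0, "az": 0, "dx": 0, "dy": 0, "dz": -30, "claw": 70},
    {"ax": 0, "ay": 0, "az": 0, "dx": 0, "dy": 0, "dz": -20, "claw": 70},
    {"ax": 0, "ay": 0, "az": 0, "dx": 17, "dy": 31, "dz": 0, "claw": 80},
    {"ax": 0, "ay": 0, "az": 0, "dx": 17, "dy": 31, "dz": 0, "claw": 80},
    {"ax": 0, "ay": 0, "az": 0, "dx": 17, "dy": 31, "dz": 0, "claw": 80},
    {"ax": 0, "ay": 0, "az": 0, "dx": 17, "dy": 31, "dz": 0, "claw": 80},
    {"ax": 0, "ay": 0, "az": 0, "dx": 17, "dy": 31, "dz": 0, "claw": 80},
    {"ax": 0, "ay": 0, "az": 0, "dx": 17, "dy": 31, "dz": 0, "claw": 80},
    {"ax": 0, "ay": 0, "az": 0, "dx": 0, "dy": 0, "dz": 0, "claw": 80},
    {"ax": 0, "ay": 0, "az": 0, "dx": 0, "dy": 0, "dz": 0, "claw": 80},
  ],
)

```text
time_s: 22.1
tcp_pos: [0.4375, -0.0598, 0.0993]
ee_rot: [[0.002, -1.0, 0.002], [-1.0, -0.002, 0.0], [-0.0, -0.002, -1.0]]
wrist_force: [0.6, -0.1, 0.2]
gripper_width: 0.917
gripper_force: 0.0
```

Run:
```python
from h import *
s=sense();print(s["tcp_pos"])
def fit(n,x,y,r,lo=22,hi=62):
    c=capture(n);w=cloud(c)*1000; q=w[(np.hypot(w[...,0]-x,w[...,1]-y)<r)&(w[...,2]>lo)&(w[...,2]<hi)]
    print(n,len(q),cv2.minEnclosingCircle(q[:,:2].astype(np.float32)) if len(q) else 0, q[:,2].max() if len(q) else 0); return c
fit("wrist",437,-58,42); fit("top",623,43,36);fit("scene",623,43,36)
```

```text
[ 0.4374999  -0.05981681  0.09930934]
wrist 4088 ((437.397705078125, -58.481998443603516), 28.996152877807617) 58.42445022987733
top 539 ((622.0239868164062, 44.80786895751953), 28.683948516845703) 55.19353149397999
scene 507 ((625.778076171875, 40.420684814453125), 28.925203323364258) 57.01060404589347
```

play_rows(
  steps=[
    {"ax": 0, "ay": 0, "az": 0, "dx": -1, "dy": 0, "dz": 25, "claw": 80},
    {"ax": 0, "ay": 0, "az": 0, "dx": 0, "dy": 0, "dz": 30, "claw": 80},
    {"ax": 0, "ay": 0, "az": 0, "dx": 0, "dy": 0, "dz": 23, "claw": 80},
    {"ax": 0, "ay": 0, "az": 0, "dx": 0, "dy": 0, "dz": 12, "claw": 80},
    {"ax": 0, "ay": 0, "az": 0, "dx": 0, "dy": 0, "dz": 6, "claw": 80},
    {"ax": 0, "ay": 0, "az": 0, "dx": 0, "dy": 0, "dz": 3, "claw": 80},
    {"ax": 0, "ay": 0, "az": 0, "dx": 0, "dy": 0, "dz": 1, "claw": 80},
    {"ax": 0, "ay": 0, "az": 0, "dx": 0, "dy": 0, "dz": 0, "claw": 80},
    {"ax": 0, "ay": 0, "az": 0, "dx": 0, "dy": 0, "dz": 0, "claw": 45},
    {"ax": 0, "ay": 0, "az": 0, "dx": 0, "dy": 0, "dz": 0, "claw": 45},
    {"ax": 0, "ay": 0, "az": 0, "dx": 0, "dy": 0, "dz": 0, "claw": 45},
    {"ax": 0, "ay": 0, "az": 0, "dx": 0, "dy": 0, "dz": 0, "claw": 45},
    {"ax": 0, "ay": 0, "az": 0, "dx": 0, "dy": 0, "dz": 0, "claw": 45},
    {"ax": 0, "ay": 0, "az": 0, "dx": 0, "dy": 0, "dz": 0, "claw": 45},
  ],
)

```text
time_s: 23.65
tcp_pos: [0.4374, -0.0586, -0.0013]
ee_rot: [[0.002, -1.0, 0.0], [-1.0, -0.002, 0.0], [-0.0, -0.0, -1.0]]
wrist_force: [-0.4, -0.4, 2.9]
gripper_width: 0.657
gripper_force: 30.0
```

play_rows(
  steps=[
    {"ax": 0, "ay": 0, "az": 0, "dx": 0, "dy": 0, "dz": -10, "claw": 45},
    {"ax": 0, "ay": 0, "az": 0, "dx": 0, "dy": 0, "dz": -30, "claw": 45},
    {"ax": 0, "ay": 0, "az": 0, "dx": 0, "dy": 0, "dz": -30, "claw": 45},
    {"ax": 0, "ay": 0, "az": 0, "dx": 0, "dy": 0, "dz": -30, "claw": 45},
    {"ax": 0, "ay": 0, "az": 0, "dx": -4, "dy": -31, "dz": 0, "claw": 45},
    {"ax": 0, "ay": 0, "az": 0, "dx": -4, "dy": -31, "dz": 0, "claw": 45},
    {"ax": 0, "ay": 0, "az": 0, "dx": -3, "dy": -31, "dz": 0, "claw": 45},
    {"ax": 0, "ay": 0, "az": 0, "dx": -3, "dy": -31, "dz": 0, "claw": 45},
    {"ax": 0, "ay": 0, "az": 0, "dx": -4, "dy": -31, "dz": 0, "claw": 45},
    {"ax": 0, "ay": 0, "az": 0, "dx": -3, "dy": -30, "dz": 0, "claw": 45},
    {"ax": 0, "ay": 0, "az": 0, "dx": 0, "dy": 0, "dz": 0, "claw": 45},
    {"ax": 0, "ay": 0, "az": 0, "dx": 0, "dy": 0, "dz": 30, "claw": 45},
    {"ax": 0, "ay": 0, "az": 0, "dx": 0, "dy": 0, "dz": 30, "claw": 45},
    {"ax": 0, "ay": 0, "az": 0, "dx": 0, "dy": 0, "dz": 20, "claw": 45},
    {"ax": 0, "ay": 0, "az": 0, "dx": 0, "dy": 0, "dz": 12, "claw": 45},
    {"ax": 0, "ay": 0, "az": 0, "dx": 0, "dy": 0, "dz": 6, "claw": 45},
    {"ax": 0, "ay": 0, "az": 0, "dx": 0, "dy": 0, "dz": 3, "claw": 45},
    {"ax": 0, "ay": 0, "az": 0, "dx": 0, "dy": 0, "dz": 0, "claw": 45},
  ],
)

```text
time_s: 25.45
tcp_pos: [0.6226, -0.0371, -0.0019]
ee_rot: [[0.002, -1.0, 0.001], [-1.0, -0.002, 0.0], [-0.0, -0.001, -1.0]]
wrist_force: [-0.1, -0.3, 0.1]
gripper_width: 0.652
gripper_force: 30.0
```

play_rows(
  steps=[
    {"ax": 0, "ay": 0, "az": 0, "dx": 0, "dy": 0, "dz": 0, "claw": 70},
    {"ax": 0, "ay": 0, "az": 0, "dx": 0, "dy": 0, "dz": 0, "claw": 70},
    {"ax": 0, "ay": 0, "az": 0, "dx": 0, "dy": 0, "dz": 0, "claw": 70},
    {"ax": 0, "ay": 0, "az": 0, "dx": 0, "dy": 0, "dz": -20, "claw": 70},
    {"ax": 0, "ay": 0, "az": 0, "dx": 0, "dy": 0, "dz": -30, "claw": 70},
    {"ax": 0, "ay": 0, "az": 0, "dx": 0, "dy": 0, "dz": -30, "claw": 70},
    {"ax": 0, "ay": 0, "az": 0, "dx": 0, "dy": 0, "dz": -20, "claw": 70},
    {"ax": 0, "ay": 0, "az": 0, "dx": -25, "dy": 22, "dz": 0, "claw": 80},
    {"ax": 0, "ay": 0, "az": 0, "dx": -25, "dy": 22, "dz": 0, "claw": 80},
    {"ax": 0, "ay": 0, "az": 0, "dx": -25, "dy": 22, "dz": 0, "claw": 80},
    {"ax": 0, "ay": 0, "az": 0, "dx": -25, "dy": 22, "dz": 0, "claw": 80},
    {"ax": 0, "ay": 0, "az": 0, "dx": -25, "dy": 22, "dz": 0, "claw": 80},
    {"ax": 0, "ay": 0, "az": 0, "dx": -25, "dy": 22, "dz": 0, "claw": 80},
    {"ax": 0, "ay": 0, "az": 0, "dx": -25, "dy": 22, "dz": 0, "claw": 80},
    {"ax": 0, "ay": 0, "az": 0, "dx": -22, "dy": 21, "dz": 0, "claw": 80},
    {"ax": 0, "ay": 0, "az": 0, "dx": 0, "dy": 0, "dz": 0, "claw": 80},
    {"ax": 0, "ay": 0, "az": 0, "dx": 0, "dy": 0, "dz": 0, "claw": 80},
  ],
)

```text
time_s: 27.15
tcp_pos: [0.4468, 0.16, 0.098]
ee_rot: [[0.004, -1.0, 0.001], [-1.0, -0.004, 0.001], [-0.001, -0.001, -1.0]]
wrist_force: [-0.4, 0.1, 0.3]
gripper_width: 0.921
gripper_force: 0.0
```

Run:
```python
from h import *
s=sense();print(s["tcp_pos"])
c=capture("wrist");w=cloud(c)*1000; q=w[(np.hypot(w[...,0]-448,w[...,1]-160)<55)&(w[...,2]>22)&(w[...,2]<62)]
print(cv2.minAreaRect(q[:,:2].astype(np.float32)),len(q),q[:,2].max())
c=capture("top");w=cloud(c)*1000
for p in((623,43),(622,-37)):
    q=w[(np.hypot(w[...,0]-p[0],w[...,1]-p[1])<36)&(w[...,2]>22)&(w[...,2]<62)]; print(len(q),cv2.minEnclosingCircle(q[:,:2].astype(np.float32)),q[:,2].max())
```

```text
[0.44675173 0.16003653 0.09804451]
((447.70233154296875, 160.5557403564453), (83.20337677001953, 49.83974838256836), 23.624704360961914) 5695 54.33408721699612
537 ((622.6776123046875, 45.00202560424805), 29.144638061523438) 55.01054035996633
540 ((621.7572021484375, -35.89509201049805), 29.25252914428711) 54.674990701441
```

play_rows(
  steps=[
    {"ax": 0, "ay": 0, "az": 6.6, "dx": 0, "dy": -1, "dz": 0, "claw": 80},
    {"ax": 0, "ay": 0, "az": 6.6, "dx": 0, "dy": 0, "dz": 0, "claw": 80},
    {"ax": 0, "ay": 0, "az": 6.6, "dx": 0, "dy": 0, "dz": 0, "claw": 80},
    {"ax": 0, "ay": 0, "az": 6.6, "dx": 0, "dy": 0, "dz": 0, "claw": 80},
    {"ax": 0, "ay": 0, "az": 6.6, "dx": 0, "dy": 0, "dz": 0, "claw": 80},
    {"ax": 0, "ay": 0, "az": 6.7, "dx": 0, "dy": 0, "dz": 0, "claw": 80},
    {"ax": 0, "ay": 0, "az": 6.7, "dx": 0, "dy": 0, "dz": 0, "claw": 80},
    {"ax": 0, "ay": 0, "az": 6.7, "dx": 0, "dy": 0, "dz": 0, "claw": 80},
    {"ax": 0, "ay": 0, "az": 6.7, "dx": 0, "dy": 0, "dz": 0, "claw": 80},
    {"ax": 0, "ay": 0, "az": 6.7, "dx": 0, "dy": 0, "dz": 0, "claw": 80},
    {"ax": 0, "ay": 0, "az": 0, "dx": 0, "dy": 0, "dz": 25, "claw": 80},
    {"ax": 0, "ay": 0, "az": 0, "dx": 0, "dy": 0, "dz": 25, "claw": 80},
    {"ax": 0, "ay": 0, "az": 0, "dx": 0, "dy": 0, "dz": 0, "claw": 80},
    {"ax": 0, "ay": 0, "az": 0, "dx": 0, "dy": 0, "dz": 0, "claw": 80},
  ],
)

```text
time_s: 28.65
tcp_pos: [0.4483, 0.1589, 0.0475]
ee_rot: [[-0.916, -0.4, -0.0], [-0.4, 0.916, -0.001], [0.001, -0.001, -1.0]]
wrist_force: [0.4, 0.4, -0.2]
gripper_width: 0.914
gripper_force: 0.0
```

play_rows(
  steps=[
    {"ax": 0, "ay": 0, "az": 0, "dx": 0, "dy": 1, "dz": 20, "claw": 80},
    {"ax": 0, "ay": 0, "az": 0, "dx": 0, "dy": 0, "dz": 14, "claw": 80},
    {"ax": 0, "ay": 0, "az": 0, "dx": 0, "dy": 0, "dz": 9, "claw": 80},
    {"ax": 0, "ay": 0, "az": 0, "dx": 0, "dy": 0, "dz": 4, "claw": 80},
    {"ax": 0, "ay": 0, "az": 0, "dx": 0, "dy": 0, "dz": 2, "claw": 80},
    {"ax": 0, "ay": 0, "az": 0, "dx": 0, "dy": 0, "dz": 0, "claw": 80},
    {"ax": 0, "ay": 0, "az": 0, "dx": 0, "dy": 0, "dz": 0, "claw": 40},
    {"ax": 0, "ay": 0, "az": 0, "dx": 0, "dy": 0, "dz": 0, "claw": 40},
    {"ax": 0, "ay": 0, "az": 0, "dx": 0, "dy": 0, "dz": 0, "claw": 40},
    {"ax": 0, "ay": 0, "az": 0, "dx": 0, "dy": 0, "dz": 0, "claw": 40},
    {"ax": 0, "ay": 0, "az": 0, "dx": 0, "dy": 0, "dz": 0, "claw": 40},
    {"ax": 0, "ay": 0, "az": 0, "dx": 0, "dy": 0, "dz": 0, "claw": 40},
    {"ax": 0, "ay": 0, "az": 0, "dx": 0, "dy": 0, "dz": 0, "claw": 40},
  ],
)

```text
time_s: 29.95
tcp_pos: [0.4474, 0.1604, -0.0014]
ee_rot: [[-0.916, -0.401, 0.0], [-0.401, 0.916, 0.0], [-0.0, 0.0, -1.0]]
wrist_force: [-1.4, 0.7, 1.6]
gripper_width: 0.571
gripper_force: 30.0
```

play_rows(
  steps=[
    {"ax": 0, "ay": 0, "az": 0, "dx": 0, "dy": 0, "dz": -10, "claw": 40},
    {"ax": 0, "ay": 0, "az": 0, "dx": 0, "dy": 0, "dz": -30, "claw": 40},
    {"ax": 0, "ay": 0, "az": 0, "dx": 0, "dy": 0, "dz": -30, "claw": 40},
    {"ax": 0, "ay": 0, "az": 0, "dx": 0, "dy": 0, "dz": -30, "claw": 40},
    {"ax": 0, "ay": 0, "az": -6.4, "dx": 0, "dy": 0, "dz": 0, "claw": 40},
    {"ax": 0, "ay": 0, "az": -6.4, "dx": 0, "dy": 0, "dz": 0, "claw": 40},
    {"ax": 0, "ay": 0, "az": -6.4, "dx": 0, "dy": 0, "dz": 0, "claw": 40},
    {"ax": 0, "ay": 0, "az": -6.4, "dx": 0, "dy": 0, "dz": 0, "claw": 40},
    {"ax": 0, "ay": 0, "az": -6.4, "dx": 0, "dy": 0, "dz": 0, "claw": 40},
    {"ax": 0, "ay": 0, "az": -6.5, "dx": 0, "dy": 0, "dz": 0, "claw": 40},
    {"ax": 0, "ay": 0, "az": -6.5, "dx": 0, "dy": 0, "dz": 0, "claw": 40},
    {"ax": 0, "ay": 0, "az": -6.5, "dx": 0, "dy": 0, "dz": 0, "claw": 40},
    {"ax": 0, "ay": 0, "az": -6.5, "dx": 0, "dy": 0, "dz": 0, "claw": 40},
    {"ax": 0, "ay": 0, "az": -6.5, "dx": 0, "dy": 0, "dz": 0, "claw": 40},
    {"ax": 0, "ay": 0, "az": 0, "dx": 0, "dy": 0, "dz": 0, "claw": 40},
  ],
)

```text
time_s: 31.45
tcp_pos: [0.4472, 0.1603, 0.0989]
ee_rot: [[-0.033, -0.999, 0.0], [-0.999, 0.033, 0.0], [-0.0, -0.0, -1.0]]
wrist_force: [-0.3, -0.1, -0.6]
gripper_width: 0.572
gripper_force: 30.0
```

play_rows(
  steps=[
    {"ax": 0, "ay": 0, "az": 0, "dx": 20, "dy": -3, "dz": 0, "claw": 40},
    {"ax": 0, "ay": 0, "az": 0, "dx": 33, "dy": -4, "dz": 0, "claw": 40},
    {"ax": 0, "ay": 0, "az": 0, "dx": 33, "dy": -4, "dz": 0, "claw": 40},
    {"ax": 0, "ay": 0, "az": 0, "dx": 33, "dy": -4, "dz": 0, "claw": 40},
    {"ax": 0, "ay": 0, "az": 0, "dx": 33, "dy": -4, "dz": 0, "claw": 40},
    {"ax": 0, "ay": 0, "az": 0, "dx": 33, "dy": -4, "dz": 0, "claw": 40},
    {"ax": 0, "ay": 0, "az": 0, "dx": 33, "dy": -4, "dz": 0, "claw": 40},
    {"ax": 0, "ay": 0, "az": 0, "dx": 33, "dy": -4, "dz": 0, "claw": 40},
    {"ax": 0, "ay": 0, "az": 0, "dx": 33, "dy": -4, "dz": 0, "claw": 40},
    {"ax": 0, "ay": 0, "az": 0, "dx": 33, "dy": -4, "dz": 0, "claw": 40},
    {"ax": 0, "ay": 0, "az": 0, "dx": 33, "dy": -4, "dz": 0, "claw": 40},
    {"ax": 0, "ay": 0, "az": 0, "dx": 33, "dy": -4, "dz": 0, "claw": 40},
    {"ax": 0, "ay": 0, "az": 0, "dx": 33, "dy": -4, "dz": 0, "claw": 40},
    {"ax": 0, "ay": 0, "az": 0, "dx": 33, "dy": -4, "dz": 0, "claw": 40},
    {"ax": 0, "ay": 0, "az": 0, "dx": 33, "dy": -4, "dz": 0, "claw": 40},
    {"ax": 0, "ay": 0, "az": 0, "dx": 17, "dy": -3, "dz": 0, "claw": 40},
    {"ax": 0, "ay": 0, "az": 0, "dx": 10, "dy": -1, "dz": 0, "claw": 40},
    {"ax": 0, "ay": 0, "az": 0, "dx": 0, "dy": 0, "dz": 0, "claw": 40},
  ],
)

```text
time_s: 33.25
tcp_pos: [0.4935, -0.3508, 0.0982]
ee_rot: [[-0.035, -0.999, -0.0], [-0.999, 0.035, 0.0], [-0.0, 0.0, -1.0]]
wrist_force: [0.4, -0.1, -0.1]
gripper_width: 0.572
gripper_force: 30.0
```

Lower, release and lift clear.

play_rows(
  steps=[
    {"ax": 0, "ay": 0, "az": 0, "dx": 0, "dy": 0, "dz": 30, "claw": 40},
    {"ax": 0, "ay": 0, "az": 0, "dx": 0, "dy": 0, "dz": 30, "claw": 40},
    {"ax": 0, "ay": 0, "az": 0, "dx": 0, "dy": 0, "dz": 20, "claw": 40},
    {"ax": 0, "ay": 0, "az": 0, "dx": 0, "dy": 0, "dz": 12, "claw": 40},
    {"ax": 0, "ay": 0, "az": 0, "dx": 0, "dy": 0, "dz": 6, "claw": 40},
    {"ax": 0, "ay": 0, "az": 0, "dx": 0, "dy": 0, "dz": 3, "claw": 40},
    {"ax": 0, "ay": 0, "az": 0, "dx": 0, "dy": 0, "dz": 0, "claw": 40},
    {"ax": 0, "ay": 0, "az": 0, "dx": 0, "dy": 0, "dz": 0, "claw": 65},
    {"ax": 0, "ay": 0, "az": 0, "dx": 0, "dy": 0, "dz": 0, "claw": 65},
    {"ax": 0, "ay": 0, "az": 0, "dx": 0, "dy": 0, "dz": 0, "claw": 65},
    {"ax": 0, "ay": 0, "az": 0, "dx": 0, "dy": 0, "dz": -20, "claw": 65},
    {"ax": 0, "ay": 0, "az": 0, "dx": 0, "dy": 0, "dz": -30, "claw": 65},
    {"ax": 0, "ay": 0, "az": 0, "dx": 0, "dy": 0, "dz": -30, "claw": 65},
    {"ax": 0, "ay": 0, "az": 0, "dx": 0, "dy": 0, "dz": -30, "claw": 65},
    {"ax": 0, "ay": 0, "az": 0, "dx": 0, "dy": 25, "dz": -20, "claw": 65},
    {"ax": 0, "ay": 0, "az": 0, "dx": -20, "dy": 25, "dz": -20, "claw": 65},
    {"ax": 0, "ay": 0, "az": 0, "dx": -30, "dy": 20, "dz": 0, "claw": 65},
    {"ax": 0, "ay": 0, "az": 0, "dx": -30, "dy": 0, "dz": 0, "claw": 65},
    {"ax": 0, "ay": 0, "az": 0, "dx": -30, "dy": 0, "dz": 0, "claw": 65},
    {"ax": 0, "ay": 0, "az": 0, "dx": 0, "dy": 0, "dz": 0, "claw": 65},
  ],
)

```text
time_s: 35.25
tcp_pos: [0.427, -0.236, 0.1483]
ee_rot: [[-0.03, -1.0, 0.001], [-1.0, 0.03, 0.0], [-0.0, -0.001, -1.0]]
wrist_force: [0.3, -0.0, 0.0]
gripper_width: 0.747
gripper_force: 0.0
```

Run:
```python
from h import *
print(sense()["tcp_pos"])
a=capture("scene"); b=capture("top")
cv2.imwrite("pics/f1.png",np.vstack([cv2.resize(a["frame"][120:320,90:520],(645,300)),cv2.resize(b["frame"][100:300,90:520],(645,300))]))
w=cloud(b)*1000
for n,p,lo in(("jam",(545.6,178.5),45),("butter",(671,-176),30)):
    q=w[(np.hypot(w[...,0]-p[0],w[...,1]-p[1])<34)&(w[...,2]>lo)];print(n,cv2.minEnclosingCircle(q[:,:2].astype(np.float32)))
q=w[(abs(w[...,0]-493)<34)&(abs(w[...,1]+350)<55)&(w[...,2]>22)&(w[...,2]<70)];print(len(q),cv2.minAreaRect(q[:,:2].astype(np.float32)),q[:,2].max())
```

```text
[ 0.42700052 -0.23604273  0.14829476]
jam ((545.9982299804688, 178.7299346923828), 21.76278305053711)
butter ((671.4944458007812, -175.8291015625), 28.913175582885742)Traceback (most recent call last):
  File "<stdin>", line 8, in <module>
    return umr_maximum(a, axis, None, out, keepdims, initial, where)
ValueError: zero-size array to reduction operation maximum which has no identity
```

View pics/f1.png

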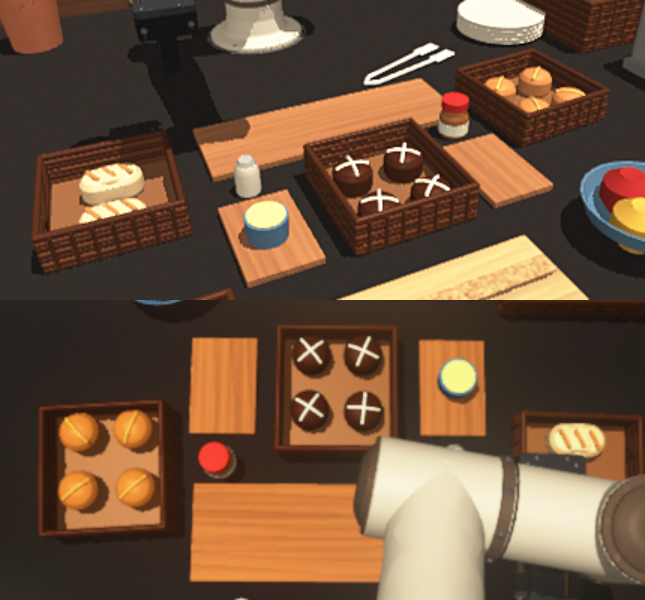

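The final views show all five rolls flat in their own baskets. Golden rolls are at (80,490) and (135,487), rye at (308,410) and (363,410), and the long roll at (112,182) in the scene crop. The jam jar and butter pot haven't moved, and the arm is clear.

```bash
python3 -c "
from station import *
print(finish_job())"
```

```text
the job is handed in; nothing more can be done
None
```

All five rolls lie flat in their matching baskets, the butter pot and jam jar are where they stood, and the job was handed in at about 35 s; the first grasp on golden A landed too high on its dome (the hand sits about 30 mm above its reported height) and was redone.

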